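# Tip the necklace carton onto its packing mark

### The arm

A 7-joint arm with a two-finger parallel gripper is mounted at the origin on the work surface. World frame = base frame: x ahead of the robot, y to its left, z up, the work surface at z = 0. Lengths are in m, angles in rad, forces in N, time in s.
With the tool pointing down it reaches from about 0.425 to 0.8 m from the base axis. Payload 8.3 kg.
Tool frame: the origin (TCP) lies at the very end of the fingers, on their centre line; the grasp point (between the pads) lies 19 mm behind it (pinch_z is the distance from the TCP to the grasp point, in m); x points along the fingers, y is the direction in which the jaws open and shut, and the axes are right-handed (so a half turn about x gives the same grasp; the last joint's range is limited). The gripper opens to 85 mm and grips with 20 to 120 N. Pads are 22 mm wide; open, the fingers measure 114 mm over their backs; the gripper's body (76 mm by 85 mm) begins 54 mm behind the grasp point. The pads swing forward as they close: fully open they stand 13 mm farther back than shut.
Start: joints at [1.186, 0.383, 0.016, 1.37, -0.006, 1.388, -0.046], TCP at [0.198, -0.593, 0.2] pointing down, gripper open.
Joint ranges: [-2.95, 2.95], [-0.25, 2.06], [-1.52, 1.56], [0.18, 2.33], [-1.44, 4.58], [0.02, 2.06], [-3.01, 3.01]. Speed limits (rad/s): [2.39, 2.39, 3.01, 3.01, 3.14, 3.14, 3.14].

### API

Orientations are given as a unit quaternion [x, y, z, w].
In Python, from bench import * gives the robot as it stands. Calls block until the motion is done:
- movep(position, orientation): joint-space move of the TCP to a pose.
- move_linear(position, ori=None, feed=0.15, stop_force=None): straight line of the TCP; ori=None keeps the orientation; feed is the mean speed in m/s. With stop_force (N) it stops when the force on the tool has changed by that much, and returns True; else False.
- move_j(angles): joint-space move.
- open_jaws() and grab(f_grip=None): open the fingers fully, or close them until they stop; f_grip is the grip in N (None keeps the last).
- sleep(seconds).
- inverse_kinematics(position, orientation): joint angles nearest the present ones, or None.
- camera(name): name is "scene" or "top"; returns the picture (400x640x3 uint8, red, green, blue); there is no depth.
- get_calibration(name): a dict with "vertical_fov" (degrees; the focal length in pixels is half the picture's height over the tangent of half this angle, whatever the lens; pixels are square), "cx", "cy" (the principal point, pixels), "k1" (the pictures are not rectified: a ray, as slopes to the right and down, at radius r is drawn at 1 + k1 r^2 times it, then the intrinsics apply), "R" (3x3) and "t" (3): a world point X has camera coordinates R X + t. Camera axes: x right, y down, z forward; pixel columns grow to the right and rows downward; lengths in m; the calibration is good to about 2 mm. A picture is of the moment at which its call begins. get_calibration takes no time and is no camera call.
A pose or a line that the arm cannot do raises PlanningError and nothing moves.
- finish_job(): hands the job in, once; it reports no verdict.
Trained networks look in the newest picture that a camera, given by its name, has taken for a name from the list of things; names that differ only in an ending like _2 or _b are one class to them, and where a whole thing is asked for, a point or a joint stands for the part that bears it (a point fixed in the world has none). Each returns a list of dicts, best first, with "p" (0 to 1); they miss things now and then, are a little off and sometimes report something else, mostly with a low value. They report only what shows in the picture. A call takes as long as a camera call. They do not tell look-alikes from the thing itself.
- trace(camera, target): "region" (400x640 bool, what is visible of it).
- pinpoint(camera, target): "location" ([x, y, z] in m, in the coordinates of the camera as it stood for that picture, good to about 4 mm: a listed point, or the origin of a listed thing).
Readings, each from a call of its own:
- current_clock(): time.
- current_q(): joint angles.
- current_qd(): joint speeds.
- current_tau(): joint torques, N m.
- current_tcp_pos(): TCP position.
- current_tool_rot(): TCP orientation.
- current_contact_force(): force on the tool from outside, world axes, zero at the start.
- current_ft_torque(): the same for the moment, N m.
- current_grip_width(): finger opening in m.
Only numpy, scipy, OpenCV 4.12 (cv2) and the standard library are available. Lean on these libraries where they do the work, as an engineer would, in place of code of your own. Each camera call takes 0.05 s, during which the arm holds its last target. There are 200 camera calls.

### The job

On the white layout board, gently push the round metal tin along the board until it is wholly outside the marked rectangle, leaving the tall necklace carton standing meanwhile. Then push the tall carton gently high on its back so that it topples forward and comes to lie flat inside the rectangle; it must come down there, not be dragged there lying. Use only the outside of the fingers: pinch and lift nothing, keep the tin upright, and leave everything else where it is.

Things in the scene. Friction and masses are not known exactly. Their poses are not given: they have to be found in the camera images.
- mark (a point): centre of the rectangle, on the top face of the fixed white board (4 mm above the bench). Printed black line 3 mm wide; inside it 124 mm along x, 180 mm along y (outside 130 x 186). x, y in the board, z up. The board spans x -165 to +165, y -205 to +135 mm. The tall carton stands across the -y line and topples towards +y; the board beside the rectangle on +x is empty
- carton: tall closed brown card carton, 90 wide (x), 45 thick (y), 150 mm tall (z), 0.18 kg, loose, standing across the rectangle's -y line. Origin: centre of its underside. +y is its front, facing the rectangle within a few degrees; toppled over its front foot edge without sliding it lands inside. Tilted past 17 degrees it falls by itself; pushed low it slides
- carton_foot (a point): middle of the carton's front bottom edge; axes as the carton's
- carton_top (a point): middle of the carton's front top edge, 150 mm above the foot; axes as the carton's
- carton_mid (a point): centre of the carton's volume; axes as the carton's
- tin: round shut metal tin, 50 mm across, 28 mm tall, about 0.09 kg, standing loose on the board inside the rectangle; slides easily. Origin: centre of its underside
- ring_carton: smaller standing carton of the same brown card, 55 x 40 x 75 mm tall, on the board on the rectangle's -x side; leave alone. Origin: centre of its underside
- brooch: flat round pearl sunburst brooch, 72 mm across, 9 mm high, lying on the board; leave alone. Origin: centre of its underside
- jar: small capped glass jar, 44 mm across, 60 mm tall, standing on the board; leave alone. Origin: centre of its underside
- thread_cone: large cone of off-white thread, 112 mm across, 172 mm tall, on the bench; leave alone. Origin: centre of its underside
- mug: white mug, 80 mm across, 90 mm tall, handle on its own +y side, on the bench; leave alone. Origin: centre of its underside
- driver: small screwdriver lying on the bench; leave alone. Origin: on its underside, within its length
Things that resemble listed ones, but are neither listed nor needed, are in the scene too. Leave any purple look-alike of the carton alone. What is shaped like the tin but turquoise is not meant.

How it is judged:
On the way, in this order (a step that is already met when the one before it is completed fails the run):
1. the tin stands wholly outside the rectangle while the tall carton still stands (angle between tin's own z axis and vertical below 0.15 rad and (x of tin in the frame of mark above 0.087 m or x of tin in the frame of mark below -0.087 m or y of tin in the frame of mark above 0.115 m or y of tin in the frame of mark below -0.115 m) and angle between carton's own z axis and vertical below 0.1 rad), for 0.2 s.
2. the tall carton lies flat inside the rectangle (angle between carton's own z axis and vertical between 1.5 and 1.64 rad and height (world z) of carton below 0.035 m and x of carton_foot in the frame of mark between -0.02 and 0.02 m and y of carton_foot in the frame of mark between -0.093 and 0.093 m and x of carton_top in the frame of mark between -0.02 and 0.02 m and y of carton_top in the frame of mark between -0.093 and 0.093 m), for 0.2 s.
At the end, for the whole second after the job is handed in: The tall carton lies at rest on a broad face (within 4 degrees of flat) inside the outer edge of the line: both ends of its lower centre line within 20 mm of the rectangle's long axis and 93 mm of its centre lengthways. The tin stands upright, at rest, wholly outside the rectangle (all of step 2 and angle between tin's own z axis and vertical below 0.15 rad and (x of tin in the frame of mark above 0.087 m or x of tin in the frame of mark below -0.087 m or y of tin in the frame of mark above 0.115 m or y of tin in the frame of mark below -0.115 m) and linear speed of each of carton, tin below 0.02 m/s); the robot touches nothing.
It fails at once if the tall carton is lifted (its underside centre rises 40 mm) (height (world z) of carton above 0.045 m).
It fails at once if the tin is lifted or tipped over (height (world z) of tin above 0.02 m or angle between tin's own z axis and vertical above 0.6 rad).
It fails at once if the tall carton lies flat with its centre more than 30 mm from the rectangle's centre (angle between carton's own z axis and vertical above 1.5 rad and horizontal distance between carton_mid and mark above 0.03 m).
It fails at once if the fingers squeeze or shove the carton or the tin with more than 15 N (contact force between the fingers and carton above 15 N or contact force between the fingers and tin above 15 N).
It fails at once if a bystander is displaced by more than 15 mm (distance of any of ring_carton, brooch, jar, thread_cone, mug, driver from where it was at the start of the episode above 0.015 m).
It also fails if it takes over 51 s, if anything falls off the work surface, if the arm or the gripper's body presses on something with over 40 N, if the wrist force passes 120 N, or if a joint passes its speed limit or range.

## Working session

There is one attempt and no reset: what is moved stays moved. The work goes in short steps, each a Python script; the robot and the scene stay as the last script left them, time stands still between calls to the robot, and variables do not carry over. Pictures are saved under pics/ and viewed, about 8 in all and at most 12, crops included, and the job is handed in when it is done.

```bash
mkdir -p pics; ls; cat > h.py <<'E'
from bench import *
import numpy as np, cv2
def snap(n,f):
    im=camera(n); cv2.imwrite('pics/'+f,im[:,:,::-1]); return im
def w(n,p):
    c=get_calibration(n); return np.array(c['R']).T@(np.array(p)-np.array(c['t']))
def intr(n):
    c=get_calibration(n); f=200/np.tan(np.radians(c['vertical_fov'])/2); return f,c
def proj(n,X):
    f,c=intr(n); p=np.array(c['R'])@np.array(X)+np.array(c['t']); s=p[:2]/p[2]; s=s*(1+c['k1']*(s@s)); return s*f+[c['cx'],c['cy']]
def ray(n,uv,z):
    f,c=intr(n); d=(np.array(uv,float)-[c['cx'],c['cy']])/f; s=d.copy()
    for _ in range(30): s=d/(1+c['k1']*(s@s))
    R=np.array(c['R']); o=-R.T@np.array(c['t']); v=R.T@np.array([s[0],s[1],1]); return o+v*(z-o[2])/v[2]
E
python3 - <<'E'
from h import *
a=snap('scene','s0.png'); b=snap('top','t0.png')
for n in ('scene','top'):
    f,c=intr(n); print(n,'cam at',-np.array(c['R']).T@np.array(c['t']),f)
    for t in ['mark','carton','carton_foot','carton_top','tin','ring_carton','brooch','jar','thread_cone','mug','driver']:
        for d in pinpoint(n,t)[:3]:
            X=w(n,d['location']); print(n,t,round(d['p'],2),X.round(3),proj(n,X).round())
print(current_tool_rot(),current_clock())
E
```

```text
pics
scene cam at [ 1.16732186 -0.52550177  1.0294258 ] 452.61807234308463
scene mark 0.77 [0.582 0.032 0.003] [337. 226.]
scene carton 0.79 [ 0.307 -0.288  0.001] [192. 225.]
scene carton 0.77 [ 0.547 -0.056  0.01 ] [306. 233.]
scene carton_foot 0.64 [ 0.286 -0.28  -0.003] [191. 220.]
scene carton_top 0.97 [ 0.552 -0.035  0.15 ] [312. 197.]
scene carton_top 0.96 [ 0.283 -0.279  0.153] [179. 183.]
scene tin 0.6 [ 0.587  0.077 -0.002] [350. 220.]
scene tin 0.5 [0.589 0.29  0.003] [401. 186.]
scene tin 0.46 [ 0.637 -0.141  0.001] [302. 272.]
scene ring_carton 0.88 [0.475 0.099 0.006] [330. 193.]
scene brooch 0.58 [ 0.436 -0.055  0.003] [283. 211.]
scene brooch 0.18 [0.475 0.097 0.007] [330. 194.]
scene jar 0.8 [ 0.635 -0.14   0.005] [302. 270.]
scene jar 0.34 [ 0.548 -0.056  0.007] [306. 234.]
scene thread_cone 0.85 [ 0.662 -0.368  0.001] [235. 329.]
scene mug 0.85 [ 0.577  0.422 -0.001] [426. 165.]
scene driver 0.81 [ 0.444 -0.414 -0.002] [176. 281.]
top cam at [ 0.45074696 -0.00395485  1.10606641] 383.6332066496085
top mark 0.57 [0.581 0.036 0.003] [308. 186.]
top carton 0.86 [ 0.544 -0.057  0.006] [340. 197.]
top carton 0.66 [ 0.303 -0.279 -0.   ] [422. 280.]
top carton_foot 0.95 [ 0.279 -0.277  0.003] [422. 289.]
top carton_foot 0.83 [ 0.553 -0.036  0.005] [333. 195.]
top carton_top 0.8 [ 0.556 -0.03   0.155] [332. 188.]
top carton_top 0.67 [ 0.278 -0.276  0.147] [437. 299.]
top tin 0.78 [0.591 0.075 0.005] [294. 182.]
top tin 0.76 [0.586 0.29  0.002] [220. 187.]
top brooch 0.73 [ 0.432 -0.056  0.002] [341. 237.]
top brooch 0.32 [ 0.54  -0.058  0.002] [341. 199.]
top jar 0.62 [ 0.633 -0.14   0.007] [368. 166.]
top thread_cone 0.55 [ 0.663 -0.367 -0.004] [446. 154.]
top mug 0.68 [0.569 0.429 0.004] [172. 194.]
top driver 0.77 [ 0.442 -0.41   0.002] [466. 229.]
[ 0.69799021  0.11333483 -0.69794889  0.11327945] 1.2
```

```bash
python3 - <<'E'
import cv2
a=cv2.imread('pics/s0.png')[100:300,150:450]; b=cv2.imread('pics/t0.png')[110:290,190:450]
cv2.imwrite('pics/a.png',cv2.resize(a,(780,520),interpolation=3)); cv2.imwrite('pics/b.png',cv2.resize(b,(780,540),interpolation=3))
E
```

```text
(no output)
```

View pics/a.png

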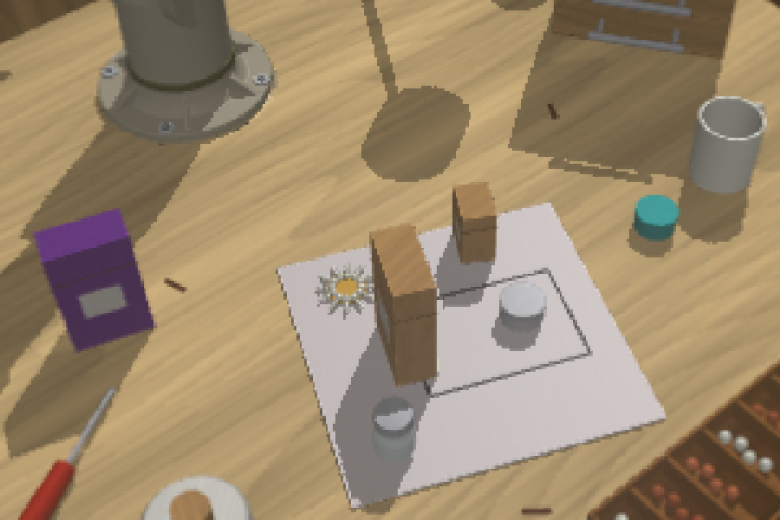

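View pics/b.png

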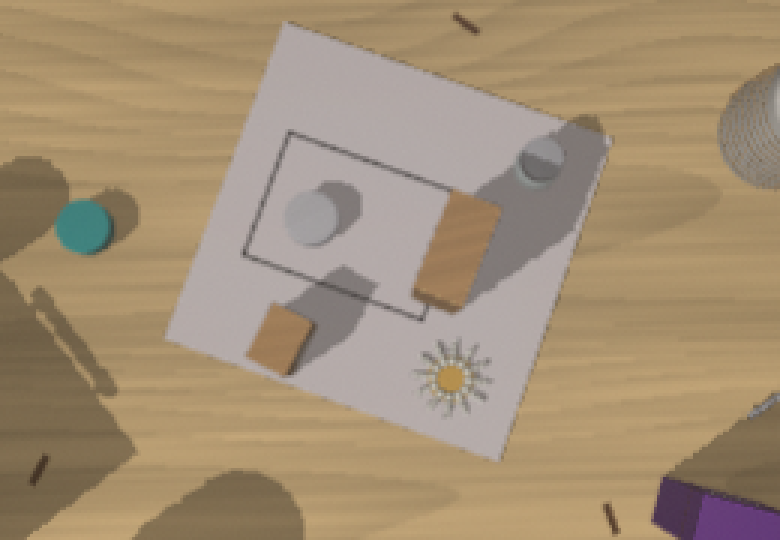

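Candidates for the carton: brown at top px (340,197), purple at (422,280). The brown one on the board is meant. For the tin: silver at (294,182) inside the rectangle, turquoise at (220,187). The silver one is meant. Both crops confirm this. Next I fit the mark and carton poses.

```bash
python3 - <<'E'
from h import *
from scipy.optimize import least_squares
T=lambda p:np.array(p)/3+[190,110]-1/3
S=lambda p:np.array(p)/2.6+[150,100]-.3
B=[(.165,.135),(.165,-.205),(-.165,-.205),(-.165,.135),(.0635,.0915),(-.0635,.0915),(-.0635,-.0915)]
tb=[(286,20),(613,143),(500,461),(164,338),(290,131),(244,255),(423,320)]
sb=[(665,417),(352,507),(277,269),(549,204),(590,353),(548,270)]; sB=[B[0],B[1],B[2],B[3],B[4],B[5]]
def P(m,x,y,z): c,s=np.cos(m[2]),np.sin(m[2]); return [m[0]+c*x-s*y,m[1]+s*x+c*y,z]
def fit(l,m0):
    r=least_squares(lambda m:np.concatenate([proj(n,P(m,*X))-uv for n,uv,X in l]),m0,loss='soft_l1'); return r.x,np.abs(r.fun).max(),r
lt=[('top',T(u),(*b,.004)) for u,b in zip(tb,B)]; ls=[('scene',S(u),(*b,.004)) for u,b in zip(sb,sB)]
m0=[.58,.035,-.35]
for l in (lt,ls,lt+ls):
    x,e,_=fit(l,m0); print('mark',x.round(4),np.degrees(x[2]).round(2),e.round(2))
M=x
X=.045;Y=.0225
ct=[((453,190),(X,Y,.154)),((502,207),(X,-Y,.154)),((413,290),(-X,Y,.154))]
cs=[((437,289),(X,Y,.154)),((388,299),(X,-Y,.154)),((370,231),(-X,-Y,.154)),((412,225),(-X,Y,.154)),((436,378),(X,Y,.004)),((396,384),(X,-Y,.004))]
lt=[('top',T(u),b) for u,b in ct]; ls=[('scene',S(u),b) for u,b in cs]
for l in (lt,ls,lt+ls):
    x,e,_=fit(l,[.547,-.056,-.35]); print('carton',x.round(4),np.degrees(x[2]).round(2),e.round(2))
def inM(p): c,s=np.cos(M[2]),np.sin(M[2]); d=np.array(p)[:2]-M[:2]; return np.array([c*d[0]+s*d[1],-s*d[0]+c*d[1]])
print('foot in M',inM(P(x,0,Y,0)),'top after',inM(P(x,0,Y+.15,0)))
for n,p in (('tin net',(.589,.076)),('ring',(.475,.099)),('jar',(.634,-.14)),('brooch',(.434,-.055)),('tin img top',ray('top',T((312,217)),.032)),('tin img sc',ray('scene',S((523,300)),.032))): print(n,np.round(p,3),inM(p).round(3))
np.save('M.npy',M);np.save('C.npy',x)
E
```

```text
mark [ 0.5831  0.0341 -0.3822] -21.9 1.43
mark [ 0.5869  0.0326 -0.3777] -21.64 0.88
mark [ 0.5846  0.0338 -0.3801] -21.78 2.13
carton [ 0.5429 -0.0552 -0.3939] -22.57 0.38
carton [ 0.5477 -0.0574 -0.4316] -24.73 1.44
carton [ 0.5453 -0.0559 -0.4171] -23.9 1.5
foot in M [-0.00239733 -0.07535838] top after [0.0031514  0.07453896]
tin net [0.589 0.076] [-0.012  0.041]
ring [0.475 0.099] [-0.126  0.02 ]
jar [ 0.634 -0.14 ] [ 0.11  -0.143]
brooch [ 0.434 -0.055] [-0.107 -0.138]
tin img top [0.589 0.074 0.032] [-0.011  0.039]
tin img sc [0.593 0.073 0.032] [-0.006  0.039]
```

```bash
cat >> h.py <<'E'
from scipy.spatial.transform import Rotation as Ro
M=np.load('M.npy');C=np.load('C.npy')
def at(m,x,y,z): c,s=np.cos(m[2]),np.sin(m[2]); return [m[0]+c*x-s*y,m[1]+s*x+c*y,z]
def inM(p): c,s=np.cos(M[2]),np.sin(M[2]); d=np.array(p)[:2]-M[:2]; return np.array([c*d[0]+s*d[1],-s*d[0]+c*d[1]])
def down(yaw): # tool x down, tool y at yaw
    x=np.array([0,0,-1.]);y=np.array([np.cos(yaw),np.sin(yaw),0]); return Ro.from_matrix(np.c_[x,y,np.cross(x,y)]).as_quat()
def tins():
    for n in ('top','scene'):
        camera(n)
        for d in pinpoint(n,'tin'): 
            if d['p']>.3: X=w(n,d['location']); print(n,round(d['p'],2),X.round(3),'M',inM(X).round(3))
E
python3 - <<'E'
from h import *
print(Ro.from_quat(current_tool_rot()).as_matrix().round(2).tolist())
q0=np.array(current_q()); best=None
for k in (np.pi/2,-np.pi/2):
    o=down(M[2]+k); q=inverse_kinematics(at(M,-.07,.04,.3),o); print(k,q)
    if q is not None and (best is None or abs(np.array(q)-q0).max()<best[0]): best=(abs(np.array(q)-q0).max(),o)
o=best[1]; np.save('o.npy',o)
grab(20)
p=np.array(current_tcp_pos()); print(p, current_grip_width())
move_linear([p[0],p[1],.3])
movep(at(M,-.07,.04,.3),o)
move_linear(at(M,-.07,.04,.12)); 
print(current_clock(),current_tcp_pos(),current_contact_force()); snap('scene','s1.png'); tins()
E
```

```text
[[0.0, 0.32, -0.95], [0.0, -0.95, -0.32], [-1.0, -0.0, -0.0]]
1.5707963267948966 [-0.02493891  0.19126348 -0.25550891  1.40253886  0.04807072  1.553876
  0.91391522]
-1.5707963267948966 [ 0.48102086  0.28841132 -0.91715458  1.38094469  0.22777977  1.58186662
 -2.3639789 ]
[ 0.1977161  -0.59289759  0.19998142] -5.6531924838077565e-05
6.8417 [0.5350508  0.09715098 0.12090385] [0.2716731  0.2589082  0.10910135]
top 0.66 [0.585 0.074 0.006] M [-0.014  0.038]
top 0.44 [ 0.585  0.291 -0.001] M [-0.096  0.239]
scene 0.68 [ 0.585  0.077 -0.001] M [-0.016  0.041]
scene 0.65 [0.59  0.29  0.004] M [-0.09  0.24]
```

```bash
python3 - <<'E'
from h import *
move_linear(at(M,-.070,.04,.017),feed=.1,stop_force=5)
print(current_tcp_pos())
print('stop',move_linear(at(M,.02,.04,.017),feed=.05,stop_force=6),current_clock(),current_contact_force())
a=snap('scene','s2.png'); cv2.imwrite('pics/s2c.png',cv2.resize(a[100:300,200:440,::-1],(720,600),interpolation=3)); tins()
E
```

```text
[0.53501468 0.09710813 0.01770564]
stop False 10.225 [ 0.64341055 -1.34803357 -0.53220443]
top 0.51 [0.585 0.292 0.   ] M [-0.095  0.24 ]
scene 0.73 [ 0.588  0.076 -0.   ] M [-0.012  0.041]
scene 0.67 [0.589 0.29  0.006] M [-0.091  0.24 ]
```

View pics/s2c.png

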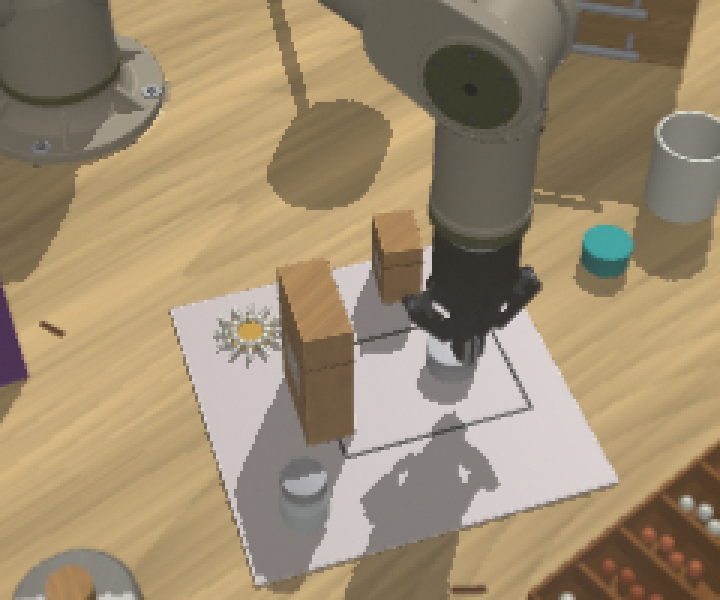

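```bash
python3 - <<'E'
from h import *
p=current_tcp_pos(); print(p,inM(p),(proj('scene',p)-[200,100])*3,(proj('scene',at(M,-.012,.04,.032))-[200,100])*3, current_grip_width(),current_contact_force())
for f,l in (('s2.png',(440,235)),):
  a=cv2.imread('pics/s2.png')[180:250,310:410]; cv2.imwrite('pics/z.png',cv2.resize(a,(800,560),interpolation=3))
E
```

```text
[0.61799378 0.06351133 0.01703685] [0.01995957 0.03999619] [462.32684653 375.5563001 ] [451.20645672 340.79326457] -0.00015721118450517056 [-0.79513339 -0.75046134  0.59601865]
```

View pics/z.png

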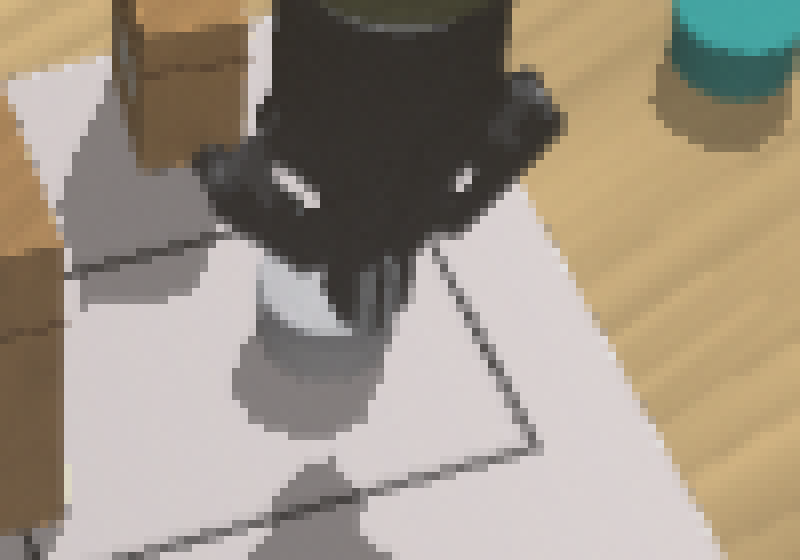

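```bash
python3 - <<'E'
from h import *
T=lambda p:np.array(p)/3+[190,110]-1/3
a=ray('top',T((312,217)),.032);b=ray('top',T((337,207)),.004); L=(b-a)/.028; print('light per m height',L, )
s=ray('scene',np.array((450,412))/3+[200,100],.004); print('tip shadow M',inM(s))
for z in (.004,.017,.032,.04): 
    p=np.array(at(M,.02,.04,z)); q=p+L*(z-.004); print(z,inM(q))
print('tin front bottom M',inM(ray('scene',(350,227.5),.004)), inM(ray('scene',(350,221),.032)))
i=cv2.imread('pics/s2.png')
snap('top','t2.png'); a=cv2.imread('pics/t2.png')[110:240,240:400]; cv2.imwrite('pics/t2c.png',cv2.resize(a,(738,600),interpolation=3))
E
```

```text
light per m height [ 0.44989348 -0.79769024 -1.        ]
tip shadow M [0.04767312 0.01778639]
0.004 [0.02 0.04]
0.017 [0.02927846 0.03253992]
0.032 [0.03998438 0.02393213]
0.04 [0.0456942  0.01934132]
tin front bottom M [0.01481762 0.0301855 ] [0.013086   0.02929972]
```

View pics/t2c.png

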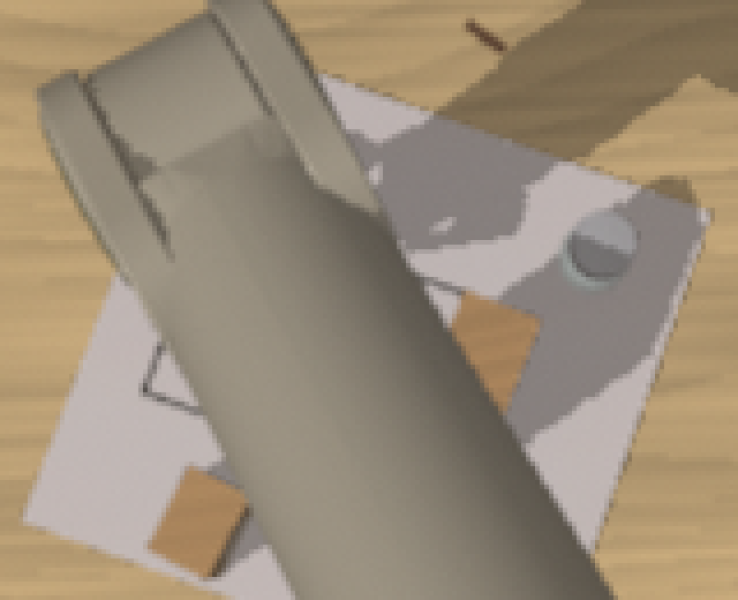

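The fingers passed over the tin without touching it. Both the seen tip and its shadow put the fingertips about 20 mm above the reported TCP. I'll back off and touch the empty board to find the true tip height.

```bash
python3 - <<'E'
from h import *
move_linear(at(M,.02,.04,.05)); move_linear(at(M,-.07,.04,.05)); move_linear(at(M,-.07,.04,.018))
sleep(.2); print(current_contact_force())
print(move_linear(at(M,-.07,.04,-.012),feed=.02,stop_force=2.5),current_tcp_pos(),current_contact_force(),current_clock())
p=current_tcp_pos(); move_linear([p[0],p[1],p[2]+.008]); print(current_tcp_pos(),current_contact_force())
tins()
E
```

```text
[-0.42821848  0.21022718  0.84731754]
False [ 0.53452905  0.09687168 -0.01189953] [-0.08130646  0.04179701  0.52259003] 13.8583
[ 0.53522447  0.09703441 -0.00302967] [ 0.33115971 -0.08548721 -0.78120367]
top 0.8 [ 0.584  0.29  -0.001] M [-0.096  0.238]
top 0.45 [0.589 0.076 0.004] M [-0.012  0.041]
scene 0.77 [ 0.588  0.075 -0.002] M [-0.012  0.04 ]
scene 0.64 [0.588 0.292 0.003] M [-0.093  0.241]
```

```bash
python3 - <<'E'
from h import *
print(move_linear(at(M,-.07,.04,-.026),feed=.02,stop_force=2.5),current_tcp_pos(),current_contact_force())
z=current_tcp_pos()[2]+.009
move_linear(at(M,-.07,.04,z)); print(z,current_tcp_pos())
print('stop',move_linear(at(M,-.005,.04,z),feed=.05,stop_force=6),current_clock(),current_contact_force(),inM(current_tcp_pos()))
a=snap('scene','s3.png'); cv2.imwrite('pics/s3c.png',cv2.resize(a[140:280,260:430,::-1],(728,600),interpolation=3)); tins()
E
```

```text
False [ 0.53457643  0.09693615 -0.02586059] [0.35691808 0.84736131 0.66380058]
-0.016860589166123728 [ 0.5352377   0.09708304 -0.01587286]
stop False 17.2667 [-0.16614006  0.05179994 -0.18213301] [-0.00514423  0.04003759]
top 0.82 [ 0.584  0.288 -0.   ] M [-0.095  0.236]
scene 0.78 [ 0.624  0.06  -0.   ] M [0.027 0.039]
scene 0.71 [0.591 0.291 0.004] M [-0.089  0.241]
```

View pics/s3c.png

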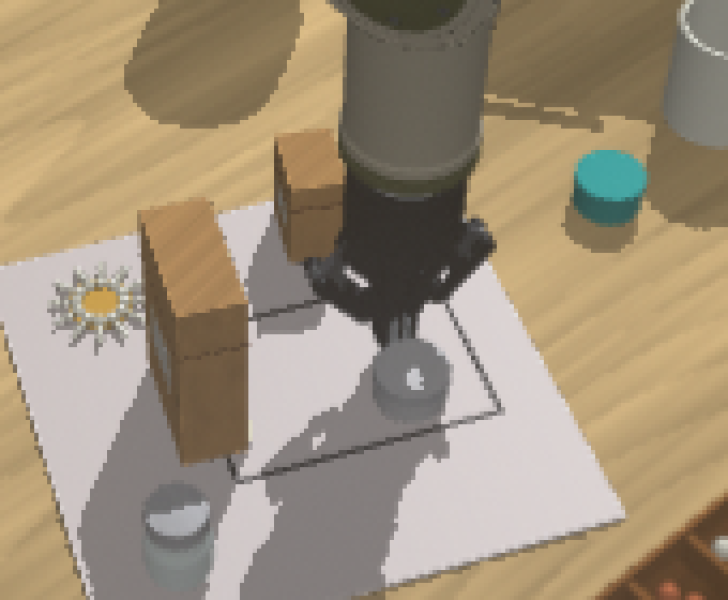

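The tin is at about (400,380) in the crop, in front of the fingers and moving straight. The carton still stands, so I continue the push.

```bash
python3 - <<'E'
from h import *
z=current_tcp_pos()[2]
for x in (.04,.083):
    print('stop',move_linear(at(M,x,.04,-.0165),feed=.06,stop_force=6),current_contact_force(),inM(current_tcp_pos()))
    tins()
print(current_clock())
E
```

```text
stop False [-0.04955131  0.44292766  0.29301641] [0.03967877 0.04024692]
top 0.78 [0.584 0.291 0.001] M [-0.096  0.239]
scene 0.84 [0.667 0.043 0.   ] M [0.073 0.039]
scene 0.65 [0.588 0.29  0.002] M [-0.092  0.239]
scene 0.58 [0.581 0.033 0.003] M [-0.003 -0.002]
stop False [-0.39276717 -0.32805509 -0.31433739] [0.08274251 0.04015407]
top 0.83 [ 0.582  0.29  -0.001] M [-0.097  0.237]
scene 0.71 [0.707 0.027 0.002] M [0.116 0.039]
scene 0.57 [0.588 0.29  0.002] M [-0.092  0.239]
19.6833
```

The tin is out at (0.116, 0.039). Next I retreat and go behind the carton, touching it high up.

```bash
python3 - <<'E'
from h import *
o=down(C[2]+np.pi/2)
if abs(np.dot(o,np.load('o.npy')))<.9: o=down(C[2]-np.pi/2)
move_linear(at(M,.055,.04,-.0165),feed=.1)
move_linear(at(M,.055,.04,.23),feed=.25)
movep(at(C,0,-.07,.23),o)
move_linear(at(C,0,-.07,.105),feed=.15)
sleep(.2);print(current_contact_force(),current_clock())
print('stop',move_linear(at(C,0,-.022,.105),feed=.04,stop_force=4),current_contact_force(),current_tcp_pos(),current_clock())
a=snap('scene','s4.png'); cv2.imwrite('pics/s4c.png',cv2.resize(a[120:280,230:430,::-1],(750,600),interpolation=3))
for n in ('scene','top'):
    camera(n)
    for t in ('carton_foot','carton_top'):
        for d in pinpoint(n,t)[:2]: X=w(n,d['location']); print(n,t,round(d['p'],2),X.round(3),inM(X).round(3))
E
```

```text
[-0.22157707 -0.76657807 -0.08587345] 23.3083
stop False [-1.14212335  0.33189809 -0.42490399] [ 0.53626116 -0.07635781  0.10491362] 24.6583
scene carton_foot 0.8 [ 0.558 -0.037  0.006] [ 0.002 -0.075]
scene carton_foot 0.62 [ 0.283 -0.283 -0.004] [-0.162 -0.406]
scene carton_top 0.83 [ 0.556 -0.024  0.149] [-0.005 -0.065]
scene carton_top 0.79 [ 0.283 -0.281  0.15 ] [-0.163 -0.404]
top carton_foot 0.63 [ 0.279 -0.277  0.002] [-0.169 -0.402]
top carton_foot 0.62 [ 0.55  -0.036  0.009] [-0.007 -0.078]
top carton_top 0.76 [ 0.561 -0.021  0.157] [-0.001 -0.059]
top carton_top 0.66 [ 0.283 -0.277  0.15 ] [-0.165 -0.4  ]
```

View pics/s4c.png

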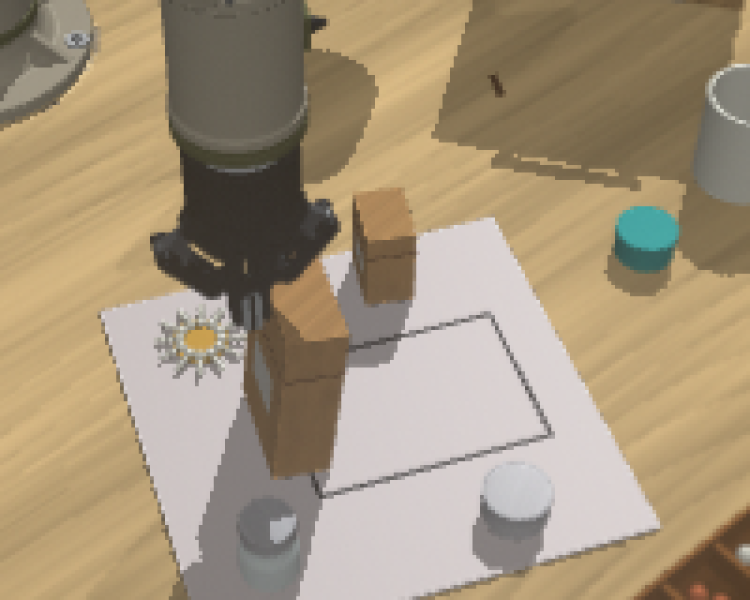

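The carton is tilting about its foot, which has not moved. The tin stands outside at crop (515,495). I continue the push.

```bash
python3 - <<'E'
from h import *
for y in np.arange(-.012,.027,.01):
    s=move_linear(at(C,0,y,.105),feed=.03,stop_force=4)
    camera('scene'); d=[inM(X).tolist()+[X[2]] for X in (w('scene',e['location']) for e in pinpoint('scene','carton_top')) if X[1]>-.2]
    print(round(y,3),s,np.round(d,3).tolist(),current_clock())
    if d and d[0][2]<.1: break
sleep(.5)
p=current_tcp_pos(); move_linear([p[0],p[1],.25])
a=snap('scene','s5.png'); cv2.imwrite('pics/s5c.png',cv2.resize(a[120:280,230:430,::-1],(750,600),interpolation=3))
for n in ('scene','top'):
    camera(n)
    for t in ('carton_foot','carton_top','tin'):
        for e in pinpoint(n,t)[:2]: X=w(n,e['location']); print(n,t,round(e['p'],2),X.round(3),inM(X).round(3))
print(current_clock())
E
```

```text
-0.012 False [[-0.002, -0.052, 0.15]] 25.5917
-0.002 False [[-0.002, -0.043, 0.147], [-0.105, -0.137, 0.005]] 26.175
0.008 False [[-0.001, 0.013, 0.122]] 26.7583
0.018 False [[-0.001, 0.074, 0.002]] 27.3417
scene carton_foot 0.87 [ 0.558 -0.031  0.004] [-0.   -0.07]
scene carton_foot 0.84 [ 0.286 -0.283 -0.001] [-0.16  -0.405]
scene carton_top 0.9 [ 0.611  0.103 -0.   ] [-0.001  0.074]
scene carton_top 0.61 [ 0.282 -0.281  0.15 ] [-0.165 -0.404]
scene tin 0.59 [ 0.708  0.028 -0.001] [0.117 0.041]
scene tin 0.49 [0.59  0.29  0.002] [-0.09  0.24]
top carton_foot 0.86 [ 0.277 -0.278  0.002] [-0.17  -0.404]
top carton_foot 0.6 [ 0.552 -0.035  0.006] [-0.005 -0.076]
top carton_top 0.89 [0.616 0.108 0.009] [0.001 0.08 ]
top carton_top 0.72 [ 0.282 -0.276  0.146] [-0.166 -0.4  ]
top tin 0.72 [ 0.586  0.289 -0.   ] [-0.093  0.238]
top tin 0.44 [0.707 0.027 0.004] [0.117 0.039]
29.4083
```

View pics/s5c.png

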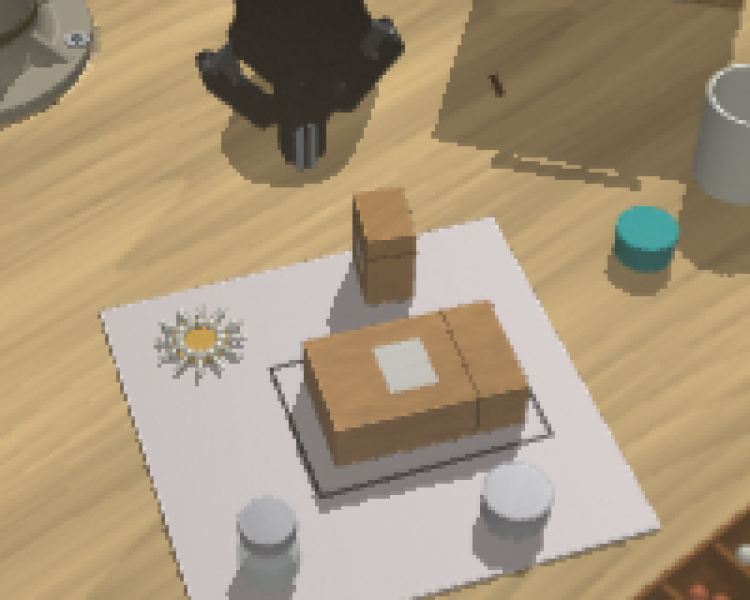

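The carton lies flat inside the rectangle, from (305,345) to (525,425) in the crop. The tin is upright outside it and the bystanders are in place.

```bash
python3 -c "
from h import *
finish_job()"
```

```text
the job is handed in; nothing more can be done
```

The tin is out of the rectangle, the carton lies flat inside it, and I handed the job in at about 29 s of the 51 s allowed; `finish_job()` reports no verdict.

- **What I did:** I pushed the tin along the board to the +x side with the closed fingers. Then I pushed the carton high on its back until it toppled forward about its front foot edge.
- **Tin:** Last seen upright at (0.117, 0.040) m in the mark frame, where the limit is x above 0.087.
- **Carton:** The foot is at about (-0.002, -0.073) m and the top at about (0.000, 0.077) m in the mark frame. Both are within 20 mm sideways and 93 mm lengthways. The two cameras disagree by about 6 mm.
- **Bystanders:** In the last picture the ring carton, brooch, jar and turquoise tin look unmoved. I did not measure any bystander again, and the mug, thread cone and driver were only partly in that crop or not in it.
- **What went wrong:** My first tin push passed over it without touching. The fingertips were at least 30 mm higher than the reported TCP, because the TCP went down to z = -0.026 m without touching the board. I lowered the tool and repeated the push, and nothing had been disturbed. I never found the exact tip height.
- **Forces:** The tool force readings I took stayed below about 2 N, and none of the pushes hit their 4 to 6 N stop.

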